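# Unclip the deep fryer's filter cover for washing

## Task

Take the filter cover off the top of the deep fryer: squeeze its release tab in towards the rib, swing that end up so that the cover pivots out of its frame, and lay it on the bare bench. Then take it by its two long sides - the tab is brittle, so do not carry the cover to the tray by it - and lay it flat, slotted side up, on the floor of the steel tray beside the ramekin, without disturbing the things around.

Things in the scene. Friction and masses are not known exactly. Their poses are not given: they have to be found in the camera images.
- fryer: Deep fryer, a fixed stainless steel box with flat black lid, 175 mm high; the light grey filter cover sits flush in a recess of the lid. Origin on the bench under the middle of the seated cover; z up. It reaches from x = -182 mm (front, with dial and folded basket handle) to x = +119 mm, y = -103 to +103 mm. The lid is flat all round the cover.
- fryer_hinge (a point): Point on the fryer at x = -56, y = 0, z = 169 mm (6 mm under the lid's top): the middle of the line, along the fryer's y, about which the seated cover pivots; its +x (tab) end swings up.
- cover_center (a point): Middle of the filter cover's plate, half-way through its thickness. Loose, light grey plastic, about 90 g; plate 112 mm in x (+-56), 64 mm in y (+-32), 6 mm thick, 7 dark slots on the top face (z). Seated, its axes are the fryer's and it has 4 mm of play to +x, 1.5 to -x, 2 in y. Laid down, it rests level with this point 7 mm and the plate's edges 4 to 10 mm above the surface.
- cover_grip (a point): Point on the cover at x = +35 mm, 12 mm above cover_center: the middle between rib and fully pressed tab. Both stand across x on the top face and end 9 mm above this point, 18 mm above the plate. Fixed rib: outer (-x) face at x = +24, 28 mm wide in y. Tab: outer (+x) face at +54, 26 mm wide. Pinched from above along x, the 30 mm span shrinks to 22.
- cover_hinge (a point): Point on the cover, middle of the plate's lower edge at the tongue end (x = -56 mm, 3 mm below cover_center); at fryer_hinge when seated. Two tongues reach 12 mm beyond it in -x, 0 to 4 mm below it, and hook under a ledge of the lid; with the cover tilted up 0.3 to 0.6 rad they come free when it is drawn 15 mm along the fryer's +x, then lifted.
- cover: The same loose cover; origin 7 mm below cover_center, same axes.
- release_tab (a joint): How far the sprung release tab is pressed in towards the rib (cover -x), m: 0 free, 0.008 fully in. Spring about 2 N at the start and 6 N fully in. Its nose at the foot hooks under the frame; it is clear above about 0.0075 at the most.
- tray_floor (a point): Middle of the inner floor of the fixed steel tray, 3 mm above the bench. Tray 200 mm in x, 300 mm in y, walls 3 mm thick and 25 mm high over the bench; z up.
- ramekin_a: Pale turquoise ceramic ramekin, 85 mm across, 46 mm high, standing in the tray near one end of its length; the other part of the tray is free. Origin under its foot.
- ramekin_b: The other such ramekin, on the bench behind; leave it alone. Origin under its foot.
- tiffin: Three-tier stainless tiffin carrier, 145 mm across, 235 mm high, upright; leave it alone. Origin under its foot.
- bottle: Aluminium bottle with black cap, 71 mm across, 225 mm high, upright; leave it alone. Origin under its foot.
- salt_jar: Glass jar with cork lid, 64 mm across, 100 mm high; leave it alone. Origin under its foot.
Things that resemble listed ones, but are neither listed nor needed, are in the scene too. Of the things that look like the cover, the largest one is meant.

How it is judged:
By the outcome, as a careful person would: the job done as asked, in the order asked, and still so for the second after the job is handed in, with the robot touching nothing.
It also fails if it takes over 56 s, if anything falls off the work surface, if the arm or the gripper's body presses on something with over 40 N, if the wrist force passes 120 N, or if a joint passes its speed limit or range.

## Robot

A 6-joint arm with a two-finger parallel gripper is mounted at the origin on the work surface. World frame = base frame: x ahead of the robot, y to its left, z up, the work surface at z = 0. Lengths are in m, angles in rad, forces in N, time in s.
With the tool pointing down it reaches from about 0.25 to 0.775 m from the base axis. Payload 4 kg.
Tool frame: the origin (TCP) lies at the very end of the fingers, on their centre line; the grasp point (between the pads) lies 19 mm behind it (bot.hold_point_z is the z of the grasp point in the tool frame, in m); z points along the fingers, y is the direction in which the jaws open and shut (so a half turn about z gives the same grasp; the last joint's range is limited). The gripper opens to 85 mm and grips with 20 to 120 N. Pads are 22 mm wide; open, the fingers measure 114 mm over their backs; the gripper's body (76 mm by 85 mm) begins 54 mm behind the grasp point. The pads swing forward as they close: fully open they stand 13 mm farther back than shut.
Start: joints at [1.178, 0.087, 1.371, -0, 1.684, -0.103], TCP at [0.157, 0.527, 0.231] pointing down, gripper open.
Joint ranges: [-3.1, 3.1], [-0.76, 2.03], [0.27, 2.55], [-1.08, 4.22], [0.17, 2.65], [-2.57, 2.57]. Speed limits (rad/s): [2.79, 2.79, 3.14, 3.14, 3.14, 3.14].

## Interface

Orientations are given as a unit quaternion [w, x, y, z].
In Python, from workcell import bot gives the robot as it stands.
- The arm moves only by the tool send_rows, never from a script. Its argument "rows" is a list of rows, each a list of 7 numbers: the shift along the tool's x, y, z in mm, then the turn, a rotation vector about the tool's x, y, z in units of 10 degrees (1.0 is 10 degrees), then the finger opening in mm, from 0 to 85.4. A call has 1 to 5 rows; each row is the pose to reach, as a shift and turn from the pose measured when the call began, along the tool's axes at that moment; what a row does not reach only later rows make up. A row lasts 1/8 s, in which the tool goes at most 62.5 mm and 10.7 degrees, less where a joint would pass 70% of its speed; a pose out of reach is approached as far as the arm can. A call with a gripper value outside its range is refused whole. The fingers move at their own pace and stop on an object; "force" is the grip in N (left out, the last holds). Time passes only in rows, so rows that repeat a pose let the fingers close. It gives the time, the measured TCP pose, the force and the opening at its end, in the units of the state.
- bot.get_state(): the state, without advancing time (a new reading comes with each control period).
- bot.get_image(name): name is "scene" or "top"; returns a dict with "img" (384x512x3 uint8, blue, green, red), "range_z" (384x512 float32, m along the optical axis (not along the pixel's ray), 0 where there is no reading), "vertical_fov" (degrees; the focal length in pixels is half the picture's height over the tangent of half this angle, whatever the lens; pixels are square), "cx", "cy" (the principal point, pixels), "rvec" (rotation vector, rad) and "tvec" (3), from world to camera coordinates, as OpenCV has them. Camera axes: x right, y down, z forward; pixel columns grow to the right and rows downward; lengths in m; the calibration is good to about 2 mm. A picture is of the moment at which its call begins.
- bot.hand_in(): hands the job in, once; it reports no verdict.
The state is a dict: "time": time; "joints": joint angles; "qvel": joint speeds; "joint_efforts": joint torques, N m; "tool_pos": TCP position; "tcp_rot": TCP orientation; "wrist_force": force on the tool from outside, world axes, zero at the start; "moment": the same for the moment, N m; "finger_gap": finger opening in m.
Only numpy, scipy, OpenCV 4.12 (cv2) and the standard library are available. Lean on these libraries where they do the work, as an engineer would, in place of code of your own. Each camera call takes 0.05 s, during which the arm holds its last target. There are 200 camera calls.

## Working session

There is one attempt and no reset: what is moved stays moved. The work goes in short steps, Python scripts to look and compute and a tool call to move; the robot and the scene stay as the last step left them, time stands still between calls to the robot, and variables do not carry over. Pictures are saved under pics/ and viewed, about 8 in all and at most 12, crops included, and the job is handed in when it is done.

Besides the shell and the picture viewer there is one more tool, called as name([rows], argument=value, ...), one row to a line, values as JSON. send_rows: Moves the arm, as the interface text tells. Its arguments: {"type":"object","properties":{"rows":{"type":"array"},"force":{"type":"number"}},"required":["rows"]}

```bash
ls; mkdir -p pics; cat > h.py <<'E'
import numpy as np, cv2
from workcell import bot
from scipy.spatial.transform import Rotation as R
def cam(n):
    d=bot.get_image(n); h=d["img"].shape[0]
    f=h/2/np.tan(np.radians(d["vertical_fov"])/2)
    d["f"]=f; d["Rm"]=cv2.Rodrigues(np.array(d["rvec"],float))[0]; d["t"]=np.array(d["tvec"],float).ravel()
    return d
def cloud(d):
    h,w=d["range_z"].shape; v,u=np.mgrid[:h,:w]; z=d["range_z"]
    P=np.stack([(u-d["cx"])/d["f"]*z,(v-d["cy"])/d["f"]*z,z],-1)
    return (P-d["t"])@d["Rm"]
def onplane(d,uv,z):
    uv=np.atleast_2d(uv).astype(float)
    r=np.c_[(uv-[d["cx"],d["cy"]])/d["f"],np.ones(len(uv))]@d["Rm"]
    c=-d["Rm"].T@d["t"]; return c+r*((z-c[2])/r[:,2:])
def tomove(target,Rt=None):
    s=bot.get_state(); q=np.array(s["tcp_rot"]); Rc=R.from_quat(q[[1,2,3,0]])
    print("shift mm",np.round(Rc.inv().apply(np.array(target)-s["tool_pos"])*1000,1), "turn10", np.round(np.degrees((Rc.inv()*Rt).as_rotvec())/10,2) if Rt is not None else "")
E
python3 - <<'E'
from h import *
for n in("scene","top"):
    d=cam(n); cv2.imwrite(f"pics/{n}0.png",d["img"]); np.savez(f"{n}0.npz",img=d["img"],P=cloud(d))
    print(n,-d["Rm"].T@d["t"],d["f"],d["cx"],d["cy"],(d["range_z"]==0).mean())
print(bot.get_state())
a=cv2.imread("pics/scene0.png");b=cv2.imread("pics/top0.png")
E
```

```text
pics
scene [ 1.16537866 -0.02130257  0.9081693 ] 354.9454512179828 256.17262560736776 190.28631323749806 0.004170735677083333
top [0.50055253 0.05314129 1.13781583] 413.633229207733 247.99897024766423 190.2478207416401 0.00408935546875
{'time': 0.1, 'joints': array([ 1.17790292e+00,  8.79421910e-02,  1.37213014e+00,  3.90933300e-05,
        1.68361891e+00, -1.03084463e-01]), 'qvel': array([-0.00025418, -0.00244048, -0.00269505, -0.00077261,  0.00080114,
        0.00020771]), 'joint_efforts': array([ 1.68001596e-03, -3.53016508e+01, -3.14218891e+01, -2.05279125e-04,
        8.03615752e-03, -9.69877703e-06]), 'tool_pos': array([0.15698156, 0.52664533, 0.23020909]), 'tcp_rot': array([-2.76384009e-04,  1.44395665e-01,  9.89519475e-01, -1.01242292e-03]), 'wrist_force': array([-0.42966754, -0.31274884,  0.980471  ]), 'moment': array([ 0.05250537, -0.00784619, -0.01927478]), 'finger_gap': 0.08506076194574358}
```

View pics/scene0.png

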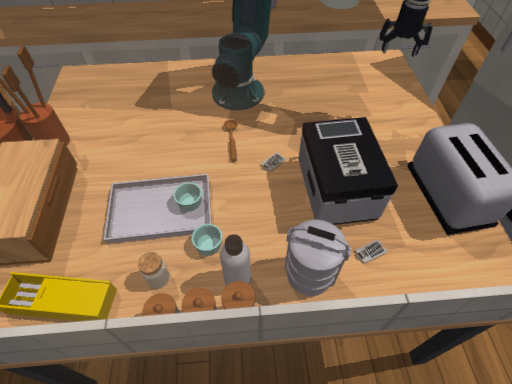

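View pics/top0.png

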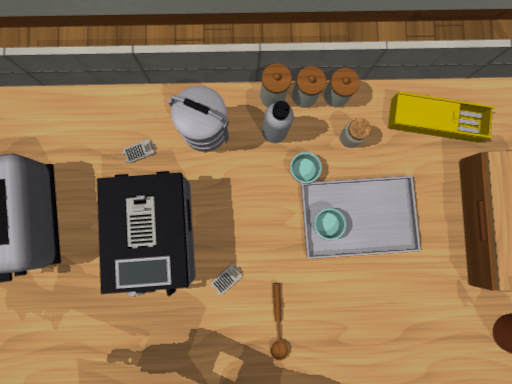

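The scene shows three cover-like things in the top view: the one in the fryer lid (141,222), and small ones on the bench at (139,151) and (227,280). The one in the lid is largest and sits in the fryer frame, so it is the one meant. The tray is around (360,217), ramekin_a at (330,224), and the tab end is at the top (+x).

```bash
python3 - <<'E'
from h import *
d=cam("top"); im=d["img"]; P=cloud(d)
cv2.imwrite("pics/crop1.png",cv2.resize(im[165:300,85:220],None,fx=4.4,fy=4.4,interpolation=cv2.INTER_CUBIC))
# lid: points at height ~0.175
m=((abs(P[...,2]-.175)<.012)).astype(np.uint8); m[:, :90]=0; m[:,200:]=0; m[:165]=0;m[300:]=0
print("lid z",np.median(P[...,2][m>0]))
def rect(m,z,name):
    c=max(cv2.findContours(m,0,2)[0],key=cv2.contourArea)[:,0]
    w=onplane(d,c,z)[:,:2].astype(np.float32)*1000
    r=cv2.minAreaRect(w); print(name,r, np.round(cv2.boxPoints(r)).tolist())
    return c
rect(m,.175,"lid")
g=im.min(2); c=((g>90)).astype(np.uint8); c2=np.zeros_like(c); c2[185:255,115:165]=c[185:255,115:165]
c2=cv2.morphologyEx(c2,cv2.MORPH_CLOSE,np.ones((7,7)))
rect(c2,.175,"cover")
# tray: rim at 25mm
t=((P[...,2]>.015)&(P[...,2]<.04)).astype(np.uint8); t[:,:295]=0;t[:,430:]=0;t[:170]=0;t[265:]=0
t=cv2.morphologyEx(t,cv2.MORPH_CLOSE,np.ones((5,5)))
rect(t,.025,"tray")
f=P[225:245,370:400,2]; print("floor",np.median(f))
hsv=cv2.cvtColor(im,cv2.COLOR_BGR2HSV)
k=cv2.inRange(hsv,(75,40,60),(100,255,255)); n,l,s,ce=cv2.connectedComponentsWithStats(k)
for i in range(1,n):
    if s[i,4]>200: print("ram",ce[i],s[i,4],onplane(d,ce[i],.04), np.percentile(P[...,2][l==i],95))
# height map obstacles
for nm,(u,v) in dict(tiffin=(200,112),bottle=(280,110),toaster=(25,212),board=(490,220)).items(): print(nm,P[v,u])
E
```

```text
lid z 0.1764231503214919
lid ((509.2695617675781, 285.80194091796875), (269.861328125, 198.1441192626953), 2.827214241027832) [[370.0, 378.0], [379.0, 180.0], [649.0, 194.0], [639.0, 391.0]]
cover ((536.1956176757812, 286.92584228515625), (117.8093032836914, 65.48460388183594), 2.724381446838379) [[476.0, 317.0], [479.0, 251.0], [597.0, 257.0], [593.0, 322.0]]
tray ((556.7332153320312, -264.91259765625), (236.18344116210938, 305.1288757324219), 2.512922763824463) [[432.0, -118.0], [445.0, -423.0], [681.0, -412.0], [668.0, -107.0]]
floor 0.005431324991530364
ram [305.54864865 167.29054054] 740 [[ 0.67568757 -0.12207271  0.04      ]] 0.05002571590045899
ram [329.78385093 223.54161491] 805 [[ 0.52338219 -0.18078932  0.04      ]] 0.05250518168755463
tiffin [0.78698847 0.14479418 0.19393188]
bottle [ 0.78307124 -0.04087915  0.21101945]
toaster [0.56381784 0.55689274 0.16692048]
board [ 0.52111523 -0.55517839  0.13153075]
```

View pics/crop1.png

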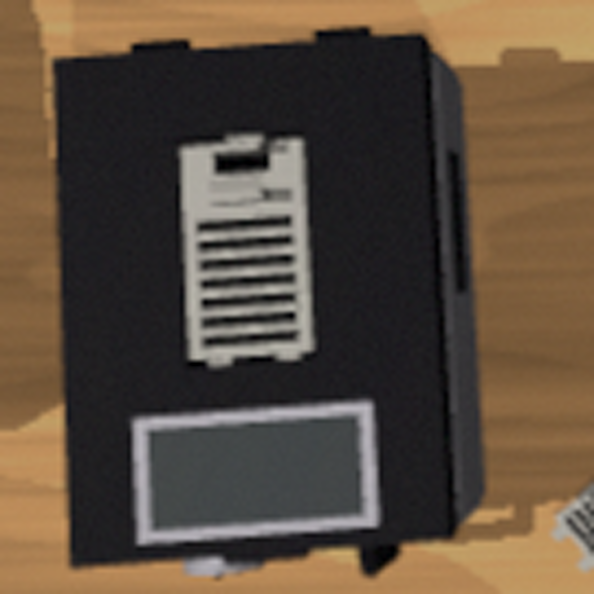

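The crop confirms it: a cover with 7 slots in the lid, rib and tab at the top (+x) end, and plate corners at crop (180,147), (303,138), (313,352), (188,362). The yaw is about 2.7°.

```bash
cat >> h.py <<'E'
def down(ay): # tool down, y axis at azimuth ay deg
    a=np.radians(ay); y=np.array([np.cos(a),np.sin(a),0]); z=np.array([0,0,-1.]); return R.from_matrix(np.c_[np.cross(y,z),y,z])
YF=2.7
def fr(p,O): return np.array([O[0],O[1],0])+R.from_euler('z',YF,degrees=True).apply(p)
E
python3 - <<'E'
from h import *
d=cam("top")
c=np.array([[180,147],[303,138],[313,352],[188,362]]); uv=(c+.5)/4.4-.5+[85,165]
w=onplane(d,uv,.175)*1000; print(np.round(w,1),w.mean(0), [np.linalg.norm(w[i]-w[i-1]) for i in range(4)])
tr=np.array([[302,183],[414,177],[420,250],[307,258]]); w2=onplane(d,tr,.025)*1000;print(np.round(w2),w2.mean(0),[np.linalg.norm(w2[i]-w2[i-1]) for i in range(4)])
O=w.mean(0)/1000
g=fr([.035,0,0],O); print("O",O,"grip",g)
tomove([g[0],g[1],.26],down(YF))
E
```

```text
[[590.6 321.8 175. ]
 [594.  257.  175. ]
 [481.5 251.7 175. ]
 [477.8 316.8 175. ]] [535.96748556 286.84139509 175.        ] [np.float64(112.93158751053441), np.float64(64.88302320271337), np.float64(112.6603209721987), np.float64(65.1515329431966)]
[[ 635. -113.   25.]
 [ 645. -420.   25.]
 [ 447. -423.   25.]
 [ 434. -119.   25.]] [ 540.31723194 -268.9717721    25.        ] [np.float64(201.6381132434045), np.float64(307.2509115607599), np.float64(197.63982454174152), np.float64(304.6810109902505)]
O [0.53596749 0.2868414  0.175     ] grip [0.57092863 0.28849012 0.        ]
shift mm [-464.7 -110.1  -29.4] turn10 [-0.01  0.    7.07]
```

send_rows([
  [-20,-5,-35,0,0,0.5,60],
  [-75,-18,-60,0,0,1.5,50],
  [-130,-31,-60,0,0,2.4,46],
  [-185,-44,-60,0,0,3.3,46],
  [-240,-57,-60,0,0,4.2,46],
], force=20)

```text
time: 0.82
tool_pos: [0.3721, 0.4026, 0.2905]
tcp_rot: [0.0, 0.492, 0.871, -0.001]
wrist_force: [0.8, 0.8, 0.1]
finger_gap: 0.0458
```

```bash
python3 - <<'E'
from h import *
tomove([.571,.2885,.24],down(YF)); print(bot.get_state()["finger_gap"])
E
```

```text
shift mm [-200.4  111.4   50.5] turn10 [-0.01  0.01  2.84]
0.045848240959772246
```

send_rows([
  [-50,28,5,0,0,0.8,46],
  [-100,56,15,0,0,1.6,46],
  [-150,84,30,0,0,2.4,46],
  [-200,111,50,0,0,2.84,46],
  [-200,111,50,0,0,2.84,46],
])

```text
time: 1.45
tool_pos: [0.5723, 0.2852, 0.2358]
tcp_rot: [-0.001, 0.692, 0.722, -0.004]
wrist_force: [-0.8, 0.3, -0.5]
finger_gap: 0.0463
```

```bash
python3 - <<'E'
from h import *
tomove([.571,.2885,.19],down(YF)); s=bot.get_state();print(s["finger_gap"],s["joints"],s["wrist_force"])
d=cam("top"); e=cam("scene")
a=cv2.resize(d["img"][165:300,85:220],(540,540),interpolation=cv2.INTER_CUBIC); 
b=cv2.resize(e["img"][90:220,290:420],(540,540),interpolation=cv2.INTER_CUBIC)[:,:]
cv2.imwrite("pics/c2.png",cv2.resize(np.hstack([a,b]),(800,400)))
E
```

```text
shift mm [ 3.5 -0.8 45.8] turn10 [-0.04  0.03 -0.03]
0.046340642486704116 [ 0.37467901  0.29419001  1.12030889 -0.00189364  1.73510227  0.33276566] [-0.76279878  0.3315785  -0.50489158]
```

View pics/c2.png

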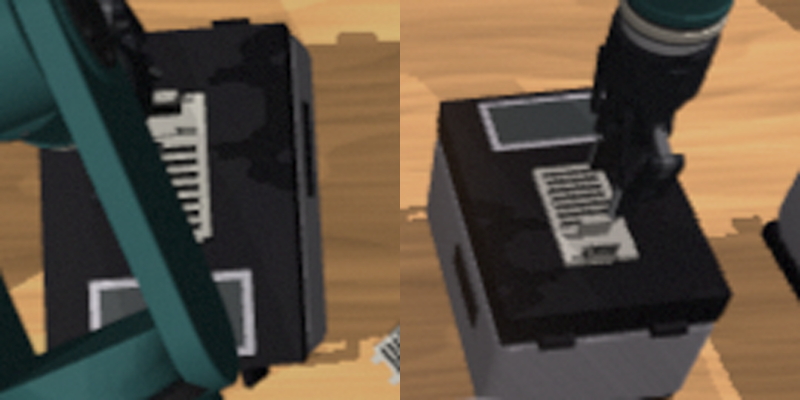

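The pinch hangs over the rib and tab (tab at right-crop (600,255), rib at (590,225)). I'll descend with the jaws centred on the free span.

send_rows([
  [3.5,2,20,0,0,0,50],
  [3.5,2,40,0,0,0,50],
  [3.5,2,52,0,0,0,50],
  [3.5,2,56,0,0,0,50],
  [3.5,2,56,0,0,0,50],
])

```text
time: 2.17
tool_pos: [0.5718, 0.2922, 0.1837]
tcp_rot: [-0.001, 0.69, 0.724, -0.001]
wrist_force: [0.1, 0.5, 0.1]
finger_gap: 0.0499
```

```bash
python3 - <<'E'
from h import *
tomove([.574,.2886,.176],down(YF)); s=bot.get_state();print(s["finger_gap"],s["wrist_force"],s["tool_pos"])
e=cam("scene")
b=cv2.resize(e["img"][110:190,310:400],None,fx=6,fy=6,interpolation=cv2.INTER_CUBIC)
cv2.imwrite("pics/c3.png",b)
E
```

```text
shift mm [-3.7  2.   7.7] turn10 [-0.02  0.01  0.  ]
0.04989472712394515 [0.07063293 0.49444781 0.06238114] [0.57180728 0.29223347 0.18368025]
```

View pics/c3.png

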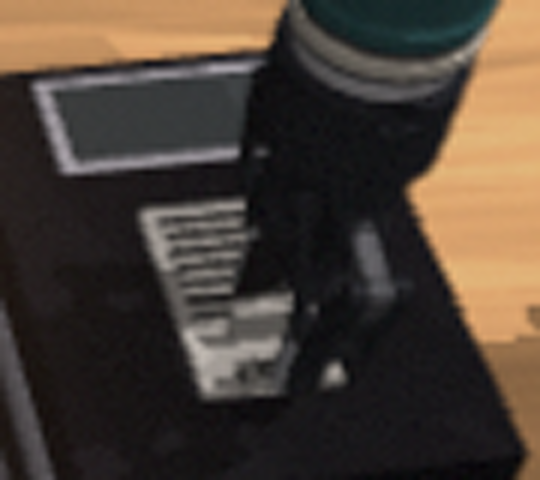

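The front finger tip (315,375) seems to sit right of the tab (276,377). I'll check this with depth.

```bash
python3 - <<'E'
from h import *
e=cam("scene"); P=cloud(e); z=np.load("scene0.npz"); P0=z["P"]
O=np.array([.536,.2868,0]); F=lambda P:(R.from_euler('z',-YF,degrees=True).apply((P-O).reshape(-1,3))*1000).reshape(P.shape)
f0=F(P0); f=F(P)
a=(f0[...,2]>183)&(f0[...,2]<200)&(abs(f0[...,0])<80)&(abs(f0[...,1])<40)
print("raised before",a.sum()); print(np.round(f0[a][np.argsort(f0[a][:,0])]).astype(int).tolist())
b=(f[...,2]>178)&(f[...,2]<215)&(f[...,0]>48)&(f[...,0]<100)&(abs(f[...,1])<60)
print("finger"); print(np.round(f[b][np.argsort(f[b][:,2])][::2]).astype(int).tolist())
# known-pose check: project TCP and expected finger tips
for p in ([62,5,184],[62,-6,184],[62,16,184],[54,-13,193],[54,13,193],[24,-14,193],[24,14,193]):
    w=R.from_euler('z',YF,degrees=True).apply(np.array(p)/1000)+O
    uv=cv2.projectPoints(w[None],np.array(e["rvec"],float),e["t"],np.array([[e["f"],0,e["cx"]],[0,e["f"],e["cy"]],[0,0,1.]]),None)[0].ravel()
    print(p,uv,(uv-[310,110])*6)
E
```

```text
raised before 78
[[23, -9, 193], [24, -7, 193], [24, -1, 192], [24, -11, 186], [25, -4, 194], [25, 4, 193], [25, 8, 188], [25, -10, 191], [25, 1, 194], [26, 6, 193], [26, 18, 192], [26, 15, 192], [26, -1, 191], [26, -7, 192], [27, 8, 195], [27, 9, 191], [27, 18, 190], [27, -1, 188], [28, -5, 193], [28, 13, 187], [28, 11, 195], [28, -10, 190], [28, -7, 190], [28, 11, 183], [28, 3, 193], [28, 0, 193], [28, 13, 183], [29, 15, 187], [29, 8, 184], [29, 4, 189], [29, 1, 190], [29, 11, 192], [29, 14, 192], [29, -5, 191], [29, -10, 188], [29, 9, 189], [29, -9, 183], [29, -1, 187], [29, -4, 187], [30, 6, 190], [30, -7, 188], [30, 4, 187], [48, 3, 191], [49, 11, 191], [49, 5, 193], [50, 13, 192], [50, -10, 183], [50, -6, 191], [50, 7, 193], [51, -9, 193], [51, -4, 192], [51, 15, 193], [52, -2, 184], [52, 16, 189], [52, -3, 189], [52, 1, 192], [52, 13, 190], [52, -6, 189], [53, 6, 184], [53, 12, 183], [53, -8, 186], [53, 4, 193], [53, 16, 187], [53, 5, 188], [53, 3, 185], [53, -2, 194], [53, 2, 189], [53, 13, 187], [53, 7, 188], [53, 6, 193], [53, -1, 190], [53, 9, 193], [54, 10, 189], [54, 8, 
[... 377 characters left out ...]
 200], [76, 10, 203], [68, -4, 204], [69, -2, 205], [77, -2, 206], [68, -1, 207], [76, 12, 207], [76, 1, 208], [74, 12, 209], [69, -5, 209], [71, -1, 211], [75, 3, 211], [76, 8, 212], [66, -5, 213], [70, -4, 214]]
[62, 5, 184] [357.75870164 173.71784311] [286.55220985 382.30705863]
[62, -6, 184] [353.70567583 174.14449282] [262.23405501 384.86695693]
[62, 16, 184] [361.8043119 173.291974 ] [310.82587139 379.751844  ]
[54, -13, 193] [350.97471119 169.89823445] [245.84826712 359.38940667]
[54, 13, 193] [360.57973513 168.89697468] [303.4784108  353.38184811]
[24, -14, 193] [347.3644181 161.381734 ] [224.18650858 308.29040399]
[24, 14, 193] [357.52263424 160.34318691] [285.13580546 302.05912147]
```

send_rows([
  [-2,2,4,0,0,0,50],
  [-2,2,7,0,0,0,50],
  [-2,2,9,0,0,0,50],
  [-2,2,9,0,0,0,50],
])

```text
time: 2.78
tool_pos: [0.5743, 0.2901, 0.1751]
tcp_rot: [-0.0, 0.69, 0.723, -0.001]
wrist_force: [-0.1, 0.7, -0.1]
finger_gap: 0.05
```

send_rows([
  [0,0,0,0,0,0,32],
  [0,-1,0,0,0,0,24],
  [0,-2,0,0,0,0,18],
  [0,-2,0,0,0,0,18],
  [0,-2,0,0,0,0,18],
], force=25)

```text
time: 3.4
tool_pos: [0.5728, 0.2902, 0.1758]
tcp_rot: [0.0, 0.69, 0.723, -0.0]
wrist_force: [1.4, 0.3, 3.8]
finger_gap: 0.0209
```

```bash
python3 - <<'E'
from h import *
s=bot.get_state();print(s["finger_gap"],s["wrist_force"],s["tool_pos"],s["joints"])
# swing plan about the hinge: tool-frame shifts for tilt angles
O=np.array([.536,.288,0]);q=np.array(s["tcp_rot"]);Rc=R.from_quat(q[[1,2,3,0]]);p=s["tool_pos"]
Z=R.from_euler('z',YF,degrees=True);ax=Z.apply([0,-1,0]);H=O+Z.apply([-.056,0,.169])
for th,dx,dz in ((.1,.001,0),(.2,.001,0),(.3,.001,0),(.4,.001,0),(.45,.001,0),(.45,.017,0),(.45,.02,.03)):
    r=R.from_rotvec(ax*th); t=H+r.apply(p-H)+Z.apply([dx,0,dz])
    print(th,np.round(Rc.inv().apply(t-p)*1000,1),np.round(np.degrees((Rc.inv()*r*Rc).as_rotvec())/10,2))
E
```

```text
0.020901914765465716 [1.42050672 0.30951539 3.82059054] [0.57278143 0.29019507 0.17583148] [ 3.80755991e-01  3.08046840e-01  1.22116106e+00 -1.41686623e-04
  1.61265075e+00  3.33954702e-01]
0.1 [-0.  -0.1 -9.2] [-0.57  0.    0.  ]
0.2 [ -0.   -2.2 -18.3] [-1.15  0.    0.  ]
0.3 [ -0.   -5.2 -27.1] [-1.72  0.    0.  ]
0.4 [ -0.   -9.  -35.6] [-2.29  0.    0.  ]
0.45 [ -0.  -11.2 -39.7] [-2.58  0.    0.  ]
0.45 [ -0.    4.8 -39.7] [-2.58  0.    0.  ]
0.45 [ -0.    7.8 -69.7] [-2.58  0.    0.  ]
```

Gap is 20.9 mm against the 22 mm expected, so the tab is fully in. Now I'll swing it up about the hinge.

send_rows([
  [0,0,-4.5,-0.28,0,0,18],
  [0,0,-9,-0.57,0,0,18],
  [0,-1,-14,-0.86,0,0,18],
  [0,-2,-18.3,-1.15,0,0,18],
  [0,-2,-18.3,-1.15,0,0,18],
])

```text
time: 4.03
tool_pos: [0.5697, 0.2901, 0.1936]
tcp_rot: [0.069, 0.687, 0.72, 0.072]
wrist_force: [-0.2, -0.1, 0.4]
finger_gap: 0.021
```

```bash
python3 - <<'E'
from h import *
s=bot.get_state();print(s["finger_gap"],s["wrist_force"],s["moment"])
e=cam("scene");t=cam("top")
a=cv2.resize(e["img"][90:200,290:400],(400,400),interpolation=cv2.INTER_CUBIC);b=cv2.resize(t["img"][165:300,85:220],(400,400),interpolation=cv2.INTER_CUBIC)
cv2.imwrite("pics/c4.png",np.hstack([a,b]))
E
```

```text
0.02104777950792986 [-0.18907017 -0.13060696  0.37440691] [ 0.02455092  0.08743396 -0.00620077]
```

View pics/c4.png

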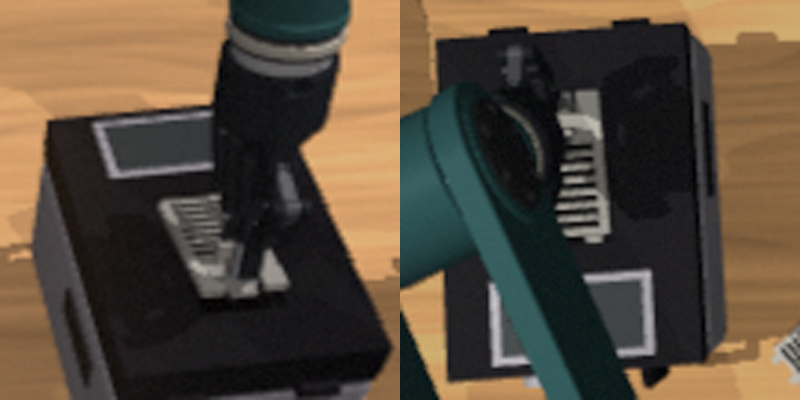

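The plate's tab end is up, with a dark gap under its edge at left (240,305), and the grip holds. Next I'll work out the rest of the swing, the draw and the lift.

```bash
python3 - <<'E'
from h import *
s=bot.get_state();O=np.array([.536,.288,0]);q=np.array(s["tcp_rot"]);Rc=R.from_quat(q[[1,2,3,0]]);p=s["tool_pos"]
Z=R.from_euler('z',YF,degrees=True);ax=Z.apply([0,-1,0]);H=O+Z.apply([-.056,0,.169])
for th,dx,dz in ((.1,0,0),(.2,0,0),(.26,0,0),(.26,.005,0),(.26,.01,0),(.26,.015,0),(.26,.018,0),(.26,.018,.02),(.26,.018,.06)):
    r=R.from_rotvec(ax*th); t=H+r.apply(p-H)+Z.apply([dx,0,dz])
    print(th,np.round(Rc.inv().apply(t-p)*1000,1),np.round(np.degrees((Rc.inv()*r*Rc).as_rotvec())/10,2))
E
```

```text
0.1 [-0.  -1.1 -9.3] [-0.57  0.    0.  ]
0.2 [ -0.   -3.1 -18.5] [-1.15  0.    0.  ]
0.26 [ -0.   -4.7 -23.8] [-1.49  0.    0.  ]
0.26 [ -0.    0.2 -22.9] [-1.49  0.    0.  ]
0.26 [ -0.    5.1 -21.9] [-1.49  0.    0.  ]
0.26 [ -0.   10.  -20.9] [-1.49  0.    0.  ]
0.26 [ -0.   13.  -20.3] [-1.49  0.    0.  ]
0.26 [ -0.   16.9 -39.9] [-1.49  0.    0.  ]
0.26 [ -0.1  24.8 -79.1] [-1.49  0.    0.  ]
```

send_rows([
  [0,-0.5,-5,-0.3,0,0,18],
  [0,-1,-9.3,-0.57,0,0,18],
  [0,-2,-14,-0.86,0,0,18],
  [0,-3,-18.5,-1.15,0,0,18],
  [0,-4.7,-23.8,-1.5,0,0,18],
])

```text
time: 4.75
tool_pos: [0.5615, 0.2893, 0.2151]
tcp_rot: [0.158, 0.672, 0.704, 0.165]
wrist_force: [-0.4, -0.1, -0.3]
finger_gap: 0.021
```

```bash
python3 - <<'E'
from h import *
s=bot.get_state();O=np.array([.536,.288,0]);q=np.array(s["tcp_rot"]);Rc=R.from_quat(q[[1,2,3,0]]);p=s["tool_pos"]
Z=R.from_euler('z',YF,degrees=True)
print("tilt",np.arccos(-Rc.apply([0,0,1])[2]),s["finger_gap"],s["wrist_force"])
for d in ((.006,0),(.012,0),(.018,0),(.018,.02),(.018,.06)):
    print(d,np.round(Rc.inv().apply(Z.apply([d[0],0,d[1]]))*1000,1))
E
```

```text
tilt 0.4604672813811367 0.021007872202520088 [-0.38981812 -0.08997034 -0.33287463]
(0.006, 0) [0.  5.4 2.7]
(0.012, 0) [ 0.  10.8  5.3]
(0.018, 0) [ 0.  16.1  8. ]
(0.018, 0.02) [-0.  25.  -9.9]
(0.018, 0.06) [ -0.1  42.8 -45.8]
```

send_rows([
  [0,0,0,0,0,0,18],
  [0,5.4,2.7,0,0,0,18],
  [0,11,5.3,0,0,0,18],
  [0,16,8,0,0,0,18],
  [0,16,8,0,0,0,18],
])

```text
time: 5.38
tool_pos: [0.5801, 0.2899, 0.2147]
tcp_rot: [0.158, 0.673, 0.704, 0.164]
wrist_force: [0.5, 0.1, -0.5]
finger_gap: 0.0215
```

```bash
python3 - <<'E'
from h import *
s=bot.get_state();O=np.array([.536,.288,0]);q=np.array(s["tcp_rot"]);Rc=R.from_quat(q[[1,2,3,0]]);p=s["tool_pos"]
Z=R.from_euler('z',YF,degrees=True)
print(s["finger_gap"],s["wrist_force"],s["moment"])
for d in ((0.002,.01),(.002,.03),(.002,.06),(.002,.1)):
    print(d,np.round(Rc.inv().apply(Z.apply([d[0],0,d[1]]))*1000,1))
E
```

```text
0.021509902681144503 [ 0.47768428  0.14455717 -0.52007959] [ 0.00434567  0.23389131 -0.01048256]
(0.002, 0.01) [-0.   6.2 -8.1]
(0.002, 0.03) [ -0.   15.1 -26. ]
(0.002, 0.06) [ -0.1  28.4 -52.9]
(0.002, 0.1) [ -0.1  46.2 -88.7]
```

send_rows([
  [0,6,-8,0,0,0,18],
  [0,15,-26,0,0,0,18],
  [0,28,-53,0,0,0,18],
  [0,46,-89,0,0,0,18],
  [0,46,-89,0,0,0,18],
])

```text
time: 6.0
tool_pos: [0.5834, 0.2909, 0.3222]
tcp_rot: [0.16, 0.672, 0.703, 0.17]
wrist_force: [0.9, 0.8, -1.6]
finger_gap: 0.021
```

```bash
python3 - <<'E'
from h import *
s=bot.get_state(); print(s["finger_gap"],s["wrist_force"],s["moment"],s["tool_pos"])
e=cam("scene");t=cam("top")
a=cv2.resize(e["img"][50:190,280:420],(400,400),interpolation=cv2.INTER_CUBIC);b=cv2.resize(t["img"][165:300,85:220],(400,400),interpolation=cv2.INTER_CUBIC)
cv2.imwrite("pics/c5.png",np.hstack([a,b]))
tomove([.570,.16,.30],down(1))
E
```

```text
0.020996541284562794 [ 0.87278201  0.78748416 -1.59196925] [-0.04636758  0.22960372 -0.02280633] [0.58335432 0.29091583 0.32222359]
shift mm [-129.5  -22.8    6.3] turn10 [ 2.64 -0.03  0.16]
```

View pics/c5.png

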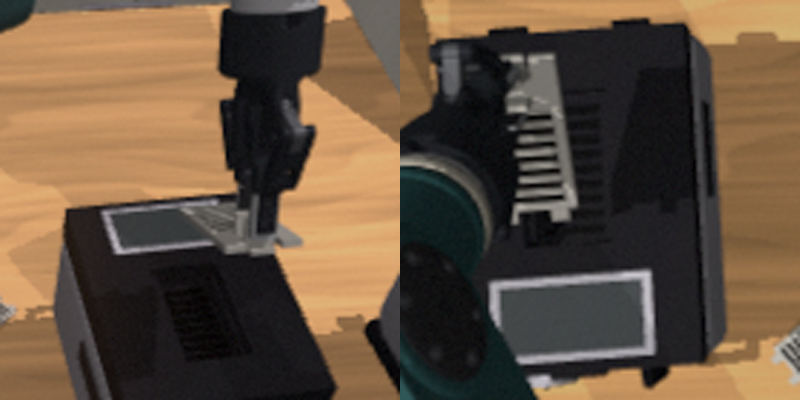

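The cover hangs level in the pinch, and the recess at left (205,310) is empty. Moving over the bare bench next, levelling on the way.

send_rows([
  [-25,-5,0,0.5,0,0,18],
  [-75,-10,2,1.1,0,0.05,18],
  [-130,-16,4,1.7,0,0.1,18],
  [-185,-20,6,2.3,0,0.15,18],
  [-235,-24,6,2.64,0,0.16,18],
])

```text
time: 6.72
tool_pos: [0.5732, 0.0525, 0.2971]
tcp_rot: [-0.004, 0.701, 0.713, -0.0]
wrist_force: [0.3, -0.1, -1.6]
finger_gap: 0.0213
```

```bash
python3 - <<'E'
from h import *
s=bot.get_state(); print(s["finger_gap"],s["joints"])
tomove([.565,.03,.03],down(1))
E
```

```text
0.02133540809210928 [-0.01036389  0.14647876  1.17617106  0.00587577  1.82539354 -0.0265871 ]
shift mm [-23.9  -7.  267.1] turn10 [-0.04 -0.03  0.  ]
```

send_rows([
  [-10,-2,45,0,0,0,18],
  [-20,-5,105,0,0,0,18],
  [-24,-7,165,0,0,0,18],
  [-24,-7,225,0,0,0,18],
  [-24,-7,260,0,0,0,18],
])

```text
time: 7.35
tool_pos: [0.5608, 0.0299, 0.031]
tcp_rot: [-0.008, 0.701, 0.713, -0.003]
wrist_force: [-0.7, 0.2, -0.4]
finger_gap: 0.0213
```

```bash
python3 - <<'E'
from h import *
s=bot.get_state(); print(s["finger_gap"],s["tool_pos"],s["wrist_force"])
tomove([.565,.03,.0115],down(1))
e=cam("scene");t=cam("top"); Q=cloud(e)
a=cv2.resize(e["img"][110:220,220:330],(400,400),interpolation=cv2.INTER_CUBIC);b=cv2.resize(t["img"][130:240,190:300],(400,400),interpolation=cv2.INTER_CUBIC)
cv2.imwrite("pics/c6.png",np.hstack([a,b]))
E
```

```text
0.0212659075704937 [0.56083381 0.02990948 0.03102855] [-0.7395457   0.1743821  -0.40936414]
shift mm [-0.1  4.5 19.5] turn10 [-0.09 -0.04 -0.  ]
```

View pics/c6.png

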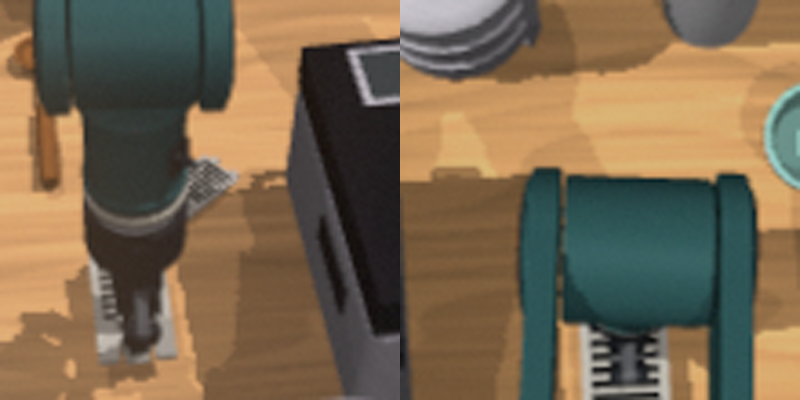

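The cover is level just over clear bench, with its slotted plate at left (135,320) and the small look-alike well away at (210,185). I'll lower it gently.

send_rows([
  [0,4,8,-0.09,-0.04,0,18],
  [0,4,14,-0.09,-0.04,0,18],
  [0,4,17,-0.09,-0.04,0,18],
  [0,4,19,-0.09,-0.04,0,18],
  [0,4,19,-0.09,-0.04,0,18],
])

```text
time: 8.07
tool_pos: [0.563, 0.0303, 0.011]
tcp_rot: [-0.002, 0.701, 0.713, -0.002]
wrist_force: [-0.4, 1.0, -0.3]
finger_gap: 0.0211
```

send_rows([
  [0,0,1,0,0,0,18],
  [0,0,2,0,0,0,18],
  [0,0,2,0,0,0,18],
])

```text
time: 8.45
tool_pos: [0.5633, 0.0303, 0.0107]
tcp_rot: [-0.001, 0.701, 0.713, -0.002]
wrist_force: [-3.4, -0.3, 7.0]
finger_gap: 0.0212
```

Contact at 7 N, so the cover is resting on the bench. Release and rise.

send_rows([
  [0,0,-0.5,0,0,0,30],
  [0,0,-0.5,0,0,0,42],
  [0,0,-1,0,0,0,48],
  [0,0,-25,0,0,0,50],
  [0,0,-70,0,0,0,60],
])

```text
time: 9.07
tool_pos: [0.5616, 0.0303, 0.0787]
tcp_rot: [-0.004, 0.701, 0.713, -0.004]
wrist_force: [0.7, 0.9, 0.4]
finger_gap: 0.0594
```

send_rows([
  [0,-40,-40,0,0,0.9,82],
  [0,-80,-60,0,0,1.8,82],
  [0,-120,-60,0,0,2.7,82],
  [0,-160,-60,0,0,3.6,82],
  [0,-200,-60,0,0,4.5,82],
])

```text
time: 9.7
tool_pos: [0.361, 0.0268, 0.1407]
tcp_rot: [-0.002, 0.921, 0.388, -0.005]
wrist_force: [0.3, -0.4, 0.9]
finger_gap: 0.0823
```

```bash
python3 - <<'E'
from h import *
s=bot.get_state(); print(s["finger_gap"],s["tool_pos"],s["joints"])
for n in("scene","top"):
    d=cam(n); im=d["img"]; P=cloud(d)
    # region on bench around expected place
    hsv=cv2.cvtColor(im,cv2.COLOR_BGR2HSV)
    m=((hsv[...,1]<55)&(hsv[...,2]>110)&(P[...,0]>.44)&(P[...,0]<.64)&(P[...,1]>-.06)&(P[...,1]<.12)&(P[...,2]<.05)).astype(np.uint8)
    m=cv2.morphologyEx(m,cv2.MORPH_CLOSE,np.ones((7,7)))
    c=max(cv2.findContours(m,0,2)[0],key=cv2.contourArea)[:,0]
    w=onplane(d,c,.010)[:,:2].astype(np.float32)*1000
    r=cv2.minAreaRect(w); print(n,r,np.round(cv2.boxPoints(r)).tolist(), np.median(P[...,2][m>0]))
    x,y,ww,h=cv2.boundingRect(c); b=im[max(0,y-15):y+h+15,max(0,x-15):x+ww+15]
    print(x-15,y-15,x,y,ww,h); cv2.imwrite(f"pics/b_{n}.png",cv2.resize(b,(400,400),interpolation=cv2.INTER_CUBIC))
cv2.imwrite("pics/c7.png",np.hstack([cv2.imread("pics/b_scene.png"),cv2.imread("pics/b_top.png")]))
E
```

```text
0.08234092182133089 [0.3609535  0.02682279 0.14070424] [-8.19244763e-02 -3.07548146e-01  1.90713191e+00 -1.01407088e-03
  1.55193522e+00  6.91101651e-01]
scene ((528.2664794921875, 30.814786911010742), (128.36183166503906, 63.30036544799805), 1.3520146608352661) [[463.0, 61.0], [465.0, -2.0], [593.0, 1.0], [592.0, 64.0]] 0.009998644489352419
230 166 245 181 23 35
top ((523.7836303710938, 26.933547973632812), (128.52874755859375, 63.408836364746094), 0.9991819858551025) [[459.0, 58.0], [460.0, -6.0], [589.0, -4.0], [587.0, 60.0]] 0.011680926909301264
224 187 239 202 25 48
```

View pics/c7.png

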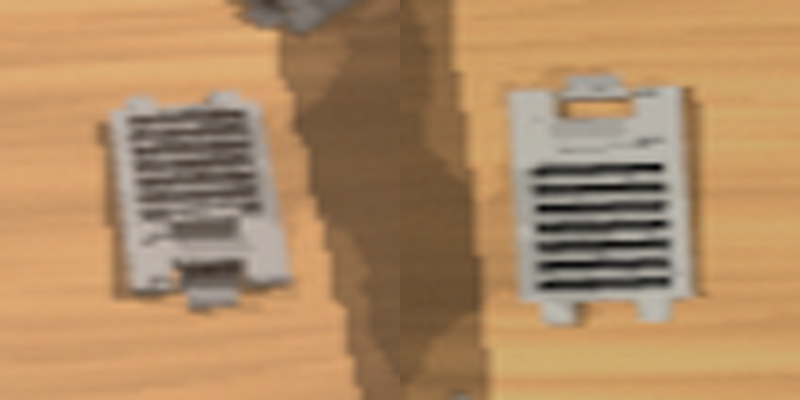

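The cover lies flat, slots up, on clear bench. Both views give about (0.528, 0.029) with yaw about 1.2°, in agreement with the arm's own figure. Now I'll take it by its long sides.

```bash
python3 - <<'E'
from h import *
tomove([.528,.0295,.06],down(-88.8))
E
```

```text
shift mm [119.8 120.2  78.4] turn10 [-0.03  0.06  4.47]
```

send_rows([
  [25,25,0,0,0,0.9,84],
  [55,55,0,0,0,1.8,84],
  [85,85,0,0,0,2.7,84],
  [110,110,10,0,0,3.6,84],
  [120,120,35,0,0.05,4.47,84],
])

```text
time: 10.42
tool_pos: [0.5325, 0.0297, 0.1038]
tcp_rot: [-0.002, 1.0, 0.009, 0.001]
wrist_force: [-0.2, 0.7, 0.2]
finger_gap: 0.0839
```

```bash
python3 - <<'E'
from h import *
tomove([.528,.0295,.02],down(-88.8))
E
```

```text
shift mm [-4.6  0.4 83.8] turn10 [-0.02 -0.01 -0.02]
```

send_rows([
  [-4,0,25,0,0,0,84],
  [-4,0,55,0,0,0,84],
  [-4,0,80,0,0,0,80],
  [-4,0,90,0,0,0,76],
  [-4,0,92,0,0,0,76],
])

```text
time: 11.05
tool_pos: [0.5287, 0.0299, 0.0113]
tcp_rot: [-0.002, 1.0, 0.009, 0.0]
wrist_force: [-0.2, 0.3, -0.6]
finger_gap: 0.0764
```

```bash
python3 - <<'E'
from h import *
s=bot.get_state();print(s["wrist_force"]); tomove([.528,.0295,.0],down(-88.8))
e=cam("scene");t=cam("top"); print(e["img"].shape)
a=cv2.resize(e["img"][140:230,230:320],(400,400),interpolation=cv2.INTER_CUBIC);b=cv2.resize(t["img"][180:270,205:295],(400,400),interpolation=cv2.INTER_CUBIC)
cv2.imwrite("pics/c8.png",np.hstack([a,b]))
E
```

```text
[-0.17865702  0.26897702 -0.56847677]
shift mm [-0.7  0.5 11.3] turn10 [-0.02 -0.   -0.02]
(384, 512, 3)
```

View pics/c8.png

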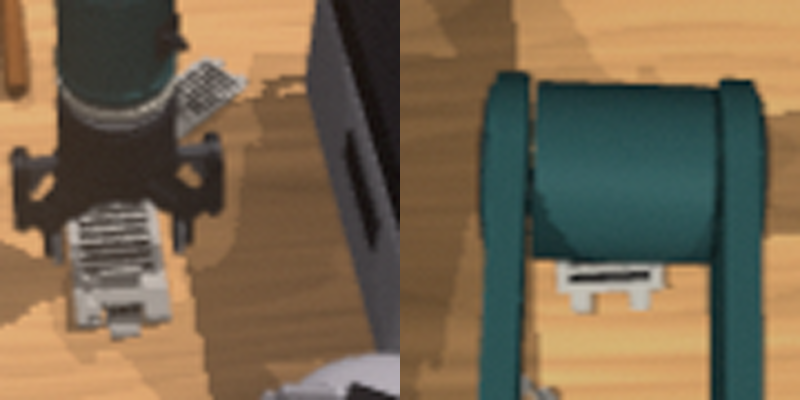

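The fingers straddle the long sides, with tips at left (52,255) and (180,245). I'll lower until close to the bench.

send_rows([
  [0,0.5,5,0,0,0,74],
  [0,0.5,9,0,0,0,72],
  [0,0.5,12,0,0,0,72],
  [0,0.5,13,0,0,0,72],
  [0,0.5,13,0,0,0,72],
])

```text
time: 11.78
tool_pos: [0.5294, 0.0294, -0.0006]
tcp_rot: [-0.002, 1.0, 0.009, 0.001]
wrist_force: [-0.3, 0.9, -0.1]
finger_gap: 0.0722
```

send_rows([
  [0,0,2,0,0,0,72],
  [0,0,4,0,0,0,72],
  [0,0,6,0,0,0,72],
  [0,0,6,0,0,0,72],
])

```text
time: 12.28
tool_pos: [0.5292, 0.0295, -0.0069]
tcp_rot: [-0.002, 1.0, 0.009, 0.001]
wrist_force: [0.6, -0.3, -0.0]
finger_gap: 0.0721
```

send_rows([
  [0,0,1,0,0,0,70],
  [0,0,2,0,0,0,70],
  [0,0,2,0,0,0,70],
])

```text
time: 12.65
tool_pos: [0.5295, 0.0295, -0.0076]
tcp_rot: [-0.001, 1.0, 0.009, 0.001]
wrist_force: [-2.5, 1.7, 6.5]
finger_gap: 0.0698
```

The fingertips touch the bench, so I'll back off a little and close on the sides.

send_rows([
  [0,0,-3,0,0,0,69],
  [0,0,-3,0,0,0,64],
  [0,0,-3,0,0,0,58],
  [0,0,-3,0,0,0,58],
  [0,0,-3,0,0,0,58],
], force=30)

```text
time: 13.28
tool_pos: [0.5298, 0.0294, -0.004]
tcp_rot: [-0.001, 1.0, 0.009, 0.002]
wrist_force: [0.1, 0.3, 5.1]
finger_gap: 0.0631
```

send_rows([
  [0,0,-10,0,0,0,58],
  [0,0,-40,0,0,0,58],
  [0,0,-80,0,0,0,58],
  [0,0,-110,0,0,0,58],
  [0,0,-110,0,0,0,58],
])

```text
time: 13.9
tool_pos: [0.5314, 0.029, 0.109]
tcp_rot: [-0.001, 1.0, 0.009, 0.005]
wrist_force: [1.1, -0.2, -0.3]
finger_gap: 0.063
```

```bash
python3 - <<'E'
from h import *
s=bot.get_state();print(s["wrist_force"],s["finger_gap"]); tomove([.546,-.322,.11],down(-88))
e=cam("scene")
cv2.imwrite("pics/c9.png",cv2.resize(e["img"][100:250,90:320],(690,450),interpolation=cv2.INTER_CUBIC))
E
```

```text
[ 1.14922566 -0.19904956 -0.30108521] 0.06304085845218413
shift mm [  8.2 351.2  -1.7] turn10 [-0.01 -0.05 -0.1 ]
```

View pics/c9.png

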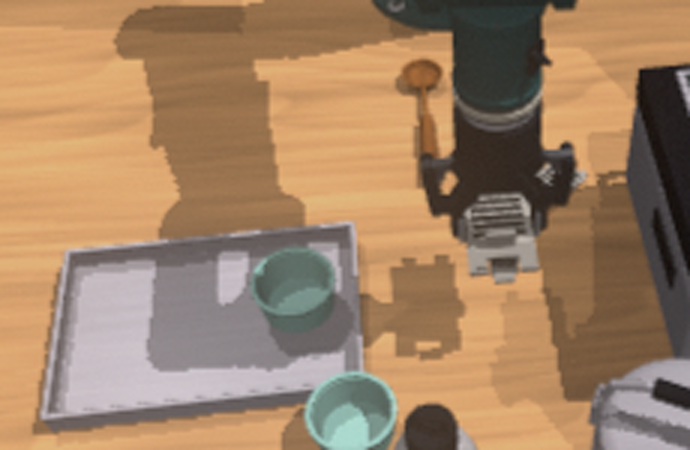

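The cover is lifted level by its long sides, seen at (500,240), and the left part of the tray is free. Moving across.

send_rows([
  [2,35,-10,0,0,0,58],
  [3,90,-10,0,0,0,58],
  [4,145,-10,0,0,0,58],
  [5,200,-10,0,0,0,58],
  [6,255,-10,0,0,-0.05,58],
])

```text
time: 14.58
tool_pos: [0.5392, -0.2268, 0.1133]
tcp_rot: [-0.003, 1.0, 0.014, 0.001]
wrist_force: [0.7, 0.4, -1.2]
finger_gap: 0.0628
```

```bash
python3 - <<'E'
from h import *
s=bot.get_state();print(s["wrist_force"],s["finger_gap"]); tomove([.546,-.322,.06],down(-88))
E
```

```text
[ 0.66589036  0.3740822  -1.16767355] 0.06277516277884429
shift mm [ 4.2 95.7 52.8] turn10 [-0.03 -0.01 -0.05]
```

send_rows([
  [2,40,0,0,0,0,58],
  [4,80,0,0,0,0,58],
  [5,96,10,0,0,-0.05,58],
  [5,96,35,0,0,-0.05,58],
  [5,96,55,0,0,-0.05,58],
])

```text
time: 15.2
tool_pos: [0.5457, -0.3207, 0.0544]
tcp_rot: [-0.004, 1.0, 0.018, -0.001]
wrist_force: [-0.7, 0.6, -1.0]
finger_gap: 0.0631
```

```bash
python3 - <<'E'
from h import *
s=bot.get_state();print(s["wrist_force"],s["finger_gap"]); tomove([.546,-.322,.003],down(-88))
e=cam("scene");t=cam("top")
a=cv2.resize(e["img"][160:250,95:225],(400,300),interpolation=cv2.INTER_CUBIC);b=cv2.resize(t["img"][170:270,295:428],(400,300),interpolation=cv2.INTER_CUBIC)
cv2.imwrite("pics/c10.png",np.hstack([a,b]))
E
```

```text
[-0.73988309  0.63252877 -0.99880999] 0.06307202603839523
shift mm [ 0.4  1.7 51.4] turn10 [-0.05  0.01  0.01]
```

View pics/c10.png

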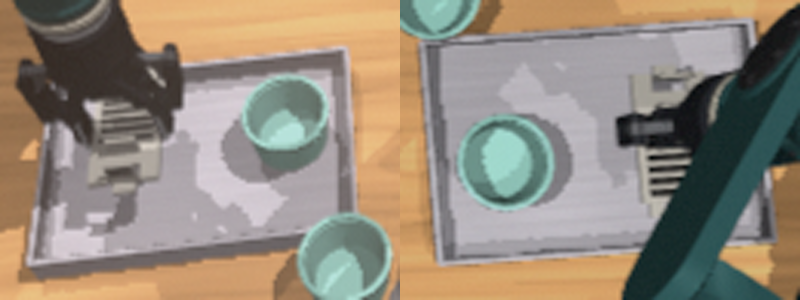

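The cover is over the free part of the tray, with the ramekin at right (505,162) well clear. That was picture 12, so I'm on numbers from here.

send_rows([
  [0,1,20,-0.05,0,0,58],
  [0,1,38,-0.05,0,0,58],
  [0,1,47,-0.05,0,0,58],
  [0,1,51,-0.05,0,0,58],
  [0,1,52,-0.05,0,0,58],
])

```text
time: 15.92
tool_pos: [0.5445, -0.3202, 0.0011]
tcp_rot: [-0.001, 1.0, 0.018, -0.003]
wrist_force: [-0.2, 0.2, -0.5]
finger_gap: 0.0631
```

send_rows([
  [0,0,1,0,0,0,58],
  [0,0,2,0,0,0,58],
  [0,0,3,0,0,0,58],
  [0,0,3,0,0,0,58],
])

```text
time: 16.42
tool_pos: [0.5448, -0.3205, -0.001]
tcp_rot: [-0.001, 1.0, 0.018, -0.002]
wrist_force: [-1.1, -0.4, 4.4]
finger_gap: 0.0631
```

Resting on the floor at 4.4 N. Open evenly and rise.

send_rows([
  [0,0,0,0,0,0,67],
  [0,0,0,0,0,0,74],
  [0,0,-2,0,0,0,76],
  [0,0,-20,0,0,0,76],
  [0,0,-60,0,0,0,76],
])

```text
time: 17.05
tool_pos: [0.5438, -0.3197, 0.0582]
tcp_rot: [-0.002, 1.0, 0.018, -0.004]
wrist_force: [1.5, -0.2, 0.4]
finger_gap: 0.076
```

send_rows([
  [0,0,-50,0,0,0,76],
  [-50,0,-90,0,0,0,76],
  [-105,0,-110,0,0,0,76],
  [-160,0,-120,0,0,0,76],
  [-200,0,-120,0,0,0,76],
])

```text
time: 17.68
tool_pos: [0.3436, -0.3281, 0.1829]
tcp_rot: [0.0, 1.0, 0.018, -0.002]
wrist_force: [-0.7, -0.4, -0.1]
finger_gap: 0.0761
```

```bash
python3 - <<'E'
from h import *
s=bot.get_state(); print(s["time"],s["finger_gap"],s["tool_pos"],s["wrist_force"])
for n in("scene","top"):
    d=cam(n); im=d["img"]; P=cloud(d); z=np.load(n+"0.npz")
    hsv=cv2.cvtColor(im,cv2.COLOR_BGR2HSV).astype(int)
    m=((P[...,2]>.0085)&(P[...,2]<.05)&(P[...,0]>.455)&(P[...,0]<.63)&(P[...,1]>-.40)&(P[...,1]<-.25)).astype(np.uint8)
    m=cv2.morphologyEx(m,cv2.MORPH_OPEN,np.ones((3,3)));m=cv2.morphologyEx(m,cv2.MORPH_CLOSE,np.ones((7,7)))
    c=max(cv2.findContours(m,0,2)[0],key=cv2.contourArea)[:,0]
    r=cv2.minAreaRect(onplane(d,c,.013)[:,:2].astype(np.float32)*1000); print(n,r)
    p=P[m>0]; p=p[p[:,2]<.02]; co=np.linalg.lstsq(np.c_[p[:,:2]-p[:,:2].mean(0),np.ones(len(p))],p[:,2],rcond=None)[0]; print(" plane tilt,height",co)
    k=cv2.inRange(hsv.astype(np.uint8),(75,40,60),(100,255,255)); nn,l,st,ce=cv2.connectedComponentsWithStats(k)
    print(" ram",[np.round(ce[i],1).tolist() for i in range(1,nn) if st[i,4]>200])
    df=(np.abs(im.astype(int)-z["img"]).max(2)>60).astype(np.uint8); df=cv2.morphologyEx(df,cv2.MORPH_OPEN,np.ones((3,3)))
    nn,l,st,ce=cv2.connectedComponentsWithStats(df); print(" changed",[st[i].tolist() for i in range(1,nn) if st[i,4]>25])
    if n=="top":
        x,y,w,h=cv2.boundingRect(c); g=im.min(2)[y:y+h,x:x+w]; print("darkest by row",g[:,w//2-6:w//2+6].mean(1).astype(int))
E
```

```text
17.675 0.07607757760314306 [ 0.34357959 -0.32813093  0.18293648] [-0.70151017 -0.36297933 -0.06543541]
scene ((541.4025268554688, -317.3948974609375), (113.5765609741211, 64.41612243652344), 2.173532009124756)
 plane tilt,height [-0.00100577  0.0053084   0.01246045]
 ram [[84.9, 5.7], [185.2, 195.3], [204.9, 238.3]]
 changed [[60, 0, 114, 53, 3177], [232, 0, 19, 34, 535], [252, 0, 45, 100, 2549], [380, 0, 52, 47, 1388], [93, 63, 55, 62, 1774], [147, 65, 74, 44, 1564], [256, 104, 16, 9, 88], [281, 109, 53, 26, 516], [343, 143, 6, 8, 27], [334, 143, 33, 33, 453], [76, 174, 7, 4, 27], [136, 213, 9, 4, 33], [132, 220, 13, 7, 60]]
top ((540.3637084960938, -320.8116760253906), (110.23907470703125, 65.87289428710938), 2.1561594009399414)
 plane tilt,height [-0.00286713 -0.00648369  0.0155636 ]
 ram [[305.6, 167.3], [329.7, 223.7], [480.4, 342.1]]
 changed [[126, 196, 30, 52, 927], [135, 221, 9, 3, 27], [141, 225, 9, 3, 27], [134, 234, 12, 3, 36], [456, 268, 11, 8, 71], [379, 287, 133, 97, 8552], [107, 329, 99, 54, 2089], [240, 344, 11, 11, 84], [205, 360, 41, 24, 545]]
darkest by row [137 119 125 153 147 150 152 146 146 147 138 126 160 153 116  23  88 141
  77  42 107 138  40  64 128 122  24  85 144  92  32 100 144  53  53 116
 126  26  71 136 148 145]
```

```bash
python3 -c "
from workcell import bot
print(bot.hand_in())"
```

```text
the job is handed in; nothing more can be done
None
```

I pinched the release tab in fully and swung the cover up about 0.46 rad. I then drew it out and laid it on the bare bench. From there I took it by its two long sides and set it flat in the tray beside the ramekin. The job was handed in at 17.7 s of robot time, with the gripper open and about 0.2 m clear of the cover.

**Placement:** both cameras put the cover near (0.541, -0.319) m, lying level with its top at about 12–16 mm (13 mm expected). The top view shows all seven dark slots facing up. The two views differ by about 3 mm in y, in line with the calibration.

**Surroundings:** both ramekins sit within 0.2 px of their starting places in the top view. The bottle, tiffin and jar areas show no change. Wrist force readings never passed about 7 N.

The 12-picture limit was used up before the release, so these last checks rest on image and depth numbers, not a viewed picture.

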